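Find the loose canister lid by feel and mark it

ROBOT

A 6-joint arm with a two-finger parallel gripper is mounted at the origin on the work surface. World frame = base frame: x ahead of the robot, y to its left, z up, the work surface at z = 0. Lengths are in mm, angles in rad, forces in N, time in s.
With the tool pointing down it reaches from about 350 to 1000 mm from the base axis. Payload 7.1 kg.
Tool frame: the origin (TCP) lies midway between the tips of the shut fingers; the grasp point (between the pads) lies 19 mm behind it; z points along the fingers, y is the line along which they close (so a half turn about z gives the same grasp; the last joint's range is limited). The gripper opens to 85 mm and grips with 20 to 120 N. Pads are 22 mm wide; open, the fingers measure 114 mm over their backs; the gripper's body (76 mm by 85 mm) begins 54 mm behind the grasp point. The pads swing forward as they close: fully open they stand 13 mm farther back than shut.
Start: joints at [-0.019, 0.423, 1.63, -0, 1.089, -0.019], TCP at [624.984, 0.026, 231.319] pointing down, gripper open.
Joint ranges: [-3, 3], [-0.9, 2.11], [0.09, 2.58], [-1.31, 4.45], [0.11, 2.69], [-2.54, 2.54]. Speed limits (rad/s): [2.39, 2.39, 3.01, 3.14, 3.14, 3.14].

INTERFACE

Orientations are given as a unit quaternion [w, x, y, z].
In Python, from bench import manip gives the robot as it stands.
- The arm moves only by the tool play_rows, never from a script. Its argument "deltas" is a list of rows, each a list of 3 entries, a list of its own where there are three numbers: the shift along the tool's x, y, z in cm, then the turn, a rotation vector about the tool's x, y, z in degrees, then the opening, from 0 (shut) to 1 (fully open). A call has exactly 8 rows; each row is the pose to reach, as a shift and turn from the pose commanded when the call began, along the tool's axes at that moment; what a row does not reach only later rows make up. A row lasts 1/12 s, in which the tool goes at most 41.7 mm and 7.16 degrees, less where a joint would pass 70% of its speed; a pose out of reach is approached as far as the arm can. A call with a gripper value outside its range is refused whole. The fingers move at their own pace and stop on an object; "newtons" is the grip in N (left out, the last holds). Time passes only in rows, so rows that repeat a pose let the fingers close, or fill a call up. It gives the time, the measured TCP pose, the force, the opening and the grip force at its end, in the units of the state.
- manip.sense(): the state, without advancing time (a new reading comes with each control period).
- manip.read_camera(name): name is "scene" or "side" or "wrist"; returns (picture, depth): 384x512x3 uint8, blue, green, red; 384x512 float32, mm along the optical axis (not along the pixel's ray), 0 where there is no reading.
- manip.get_calibration(name): a dict with "K" (3x3 intrinsics, pixels), "dist" ([k1, k2, p1, p2, k3] as OpenCV has them; the pictures are not rectified), "rvec" (rotation vector, rad) and "tvec" (3), from world to camera coordinates, as OpenCV has them. Camera axes: x right, y down, z forward; pixel columns grow to the right and rows downward; lengths in mm; the calibration is good to about 2 mm. A picture is of the moment at which its call begins: read the wrist's pose just before it. get_calibration takes no time and is no camera call; for the wrist camera it gives the pose at the moment of the call.
- manip.close_job(): hands the job in; it is judged then, once.
The state is a dict: "clock": time; "qpos": joint angles; "joint_vel": joint speeds; "tau": joint torques, N m; "tcp_pos": TCP position; "tcp_rot": TCP orientation; "contact_force": force on the tool from outside, world axes, zero at the start; "ft_torque": the same for the moment, N m; "opening": finger opening in mm; "grip_force": force on a finger pad.
Only numpy, scipy, OpenCV 4.12 (cv2) and the standard library are available. Lean on these libraries where they do the work, as an engineer would, in place of code of your own. Each camera call takes 0.05 s, during which the arm holds its last target. There are 200 camera calls.

TASK

One of the three steel canisters has a screw lid that is not done up tight, though they all look alike. Feel all three, one at a time, with a slow, light anticlockwise twist: let go of a tight lid as soon as it has taken up its bit of play and resists, without turning it back or tearing its seal, and turn the loose one a good eighth of a turn to be sure. Then stand the red marker upright in the middle of the loose lid, let go, and leave everything else where it is.

Things in the scene. Friction and masses are not known exactly. Their poses are not given: they have to be found in the camera images.
- canister_a: One of three look-alike steel canisters, 72 mm across, bolted to the counter in a black 100 mm round stand: it cannot turn or shift. The 72 mm body ends at 90 mm height and slopes to a 50 mm neck at 98 mm. Canisters change places: nothing in name, place or look tells which lid is loose; exactly one is. Origin: centre of the underside, z up.
- lid_a_top (a point): Centre of the flat top of canister a's screw lid, 136 mm above the counter. The lid is a black ribbed cylinder, 56 mm across and 30 mm high (106 to 136 mm above the counter), with a steel disc and a short white mark on top. A 30 N grip on its sides holds it for the test. z up along its axis.
- lid_a (a joint): Turn of lid a on its seal ring, rad: 0 as found (no further clockwise), positive anticlockwise from above (unscrewing); stays where left, does not rise. Every lid drags about 0.1 N m. The loose one turns so all the way (to 2.6 rad); a tight one has a little play (0.06 to 0.16 rad, different on each), then bites and takes the ring along.
- ring_a (a joint): Twist of canister a's seal ring, a white ring 53 mm across and 6 mm high right under the lid (100 to 106 mm above the counter), rad: 0 as found, positive anticlockwise. It sits on a stiff rubber gasket: about 0.1 N m per 0.01 rad, springing back when let go; past 0.08 rad (0.8 N m) the gasket tears. Anything over 0.25 N m means the lid is tight.
- canister_b: One of three look-alike steel canisters, 72 mm across, bolted to the counter in a black 100 mm round stand: it cannot turn or shift. The 72 mm body ends at 90 mm height and slopes to a 50 mm neck at 98 mm. Canisters change places: nothing in name, place or look tells which lid is loose; exactly one is. Origin: centre of the underside, z up.
- lid_b_top (a point): Centre of the flat top of canister b's screw lid, 136 mm above the counter. The lid is a black ribbed cylinder, 56 mm across and 30 mm high (106 to 136 mm above the counter), with a steel disc and a short white mark on top. A 30 N grip on its sides holds it for the test. z up along its axis.
- lid_b (a joint): Turn of lid b on its seal ring, rad: 0 as found (no further clockwise), positive anticlockwise from above (unscrewing); stays where left, does not rise. Every lid drags about 0.1 N m. The loose one turns so all the way (to 2.6 rad); a tight one has a little play (0.06 to 0.16 rad, different on each), then bites and takes the ring along.
- ring_b (a joint): Twist of canister b's seal ring, a white ring 53 mm across and 6 mm high right under the lid (100 to 106 mm above the counter), rad: 0 as found, positive anticlockwise. It sits on a stiff rubber gasket: about 0.1 N m per 0.01 rad, springing back when let go; past 0.08 rad (0.8 N m) the gasket tears. Anything over 0.25 N m means the lid is tight.
- canister_c: One of three look-alike steel canisters, 72 mm across, bolted to the counter in a black 100 mm round stand: it cannot turn or shift. The 72 mm body ends at 90 mm height and slopes to a 50 mm neck at 98 mm. Canisters change places: nothing in name, place or look tells which lid is loose; exactly one is. Origin: centre of the underside, z up.
- lid_c_top (a point): Centre of the flat top of canister c's screw lid, 136 mm above the counter. The lid is a black ribbed cylinder, 56 mm across and 30 mm high (106 to 136 mm above the counter), with a steel disc and a short white mark on top. A 30 N grip on its sides holds it for the test. z up along its axis.
- lid_c (a joint): Turn of lid c on its seal ring, rad: 0 as found (no further clockwise), positive anticlockwise from above (unscrewing); stays where left, does not rise. Every lid drags about 0.1 N m. The loose one turns so all the way (to 2.6 rad); a tight one has a little play (0.06 to 0.16 rad, different on each), then bites and takes the ring along.
- ring_c (a joint): Twist of canister c's seal ring, a white ring 53 mm across and 6 mm high right under the lid (100 to 106 mm above the counter), rad: 0 as found, positive anticlockwise. It sits on a stiff rubber gasket: about 0.1 N m per 0.01 rad, springing back when let go; past 0.08 rad (0.8 N m) the gasket tears. Anything over 0.25 N m means the lid is tight.
- marker_red: Red plastic marker, loose, 60 g: a round foot 40 mm across and 10 mm thick with a round upright stem 18 mm across from 10 to 50 mm height. Origin: centre of its underside, z up along the stem.
- marker_green: Green marker of the same shape; not needed, leave it alone.
- spoon_a: Bystander: spoon lying flat, steel with a wooden handle, about 190 mm long. Origin: underside. Leave it alone.
- spoon_b: Bystander: second spoon like it. Origin: underside. Leave it alone.
- mug: Bystander: blue mug, 80 mm across and 90 mm high. Origin: underside. Leave it alone.
- bowl: Bystander: white bowl, 100 mm across and 45 mm high. Origin: underside. Leave it alone.
- mill: Bystander: dark wooden pepper mill, 52 mm across and 135 mm high. Origin: underside. Leave it alone.
- cover: Bystander: hotplate cover lying flat, dark disc 190 mm across and 16 mm thick with an orange flowered top. Origin: underside. Leave it alone.

How it is judged:
By the outcome, as a careful person would: the job done as asked, in the order asked, and still so for the second after the job is handed in, with the robot touching nothing.
It also fails if it takes over 72 s, if anything falls off the work surface, if the arm or the gripper's body presses on something with over 40 N, if the wrist force passes 120 N, or if a joint passes its speed limit or range.

## Working session

There is one attempt and no reset: what is moved stays moved. The work goes in short steps, Python scripts to look and compute and a tool call to move; the robot and the scene stay as the last step left them, time stands still between calls to the robot, and variables do not carry over. Pictures are saved under pics/ and viewed, at most 10 in all, crops included, and the job is handed in when it is done.

Besides the shell and the picture viewer there is one more tool, called after "Emit:" by a JSON object that holds its "api" and its "payload". play_rows: Moves the arm, as the interface text tells. Its arguments: {"type":"object","properties":{"deltas":{"type":"array","items":{"type":"array"}},"newtons":{"type":"number"}},"required":["deltas"]}

```bash
mkdir -p pics; cat > h.py <<'E'
import numpy as np, cv2
from bench import manip
def cam(n):
    c=manip.get_calibration(n); p,d=manip.read_camera(n)
    return p,d,c
def pts(d,c):
    h,w=d.shape; u,v=np.meshgrid(np.arange(w),np.arange(h))
    uv=np.stack([u,v],-1).reshape(-1,1,2).astype(float)
    n=cv2.undistortPoints(uv,np.array(c['K']),np.array(c['dist'])).reshape(h,w,2)
    P=np.dstack([n*d[...,None],d]); R=cv2.Rodrigues(np.array(c['rvec'],float))[0]
    return (P-np.array(c['tvec']).ravel())@R
def ray(uv,c,z):
    n=cv2.undistortPoints(np.array(uv,float).reshape(-1,1,2),np.array(c['K']),np.array(c['dist'])).reshape(-1,2)
    R=cv2.Rodrigues(np.array(c['rvec'],float))[0]; o=-R.T@np.array(c['tvec']).ravel()
    D=np.c_[n,np.ones(len(n))]@R
    return o+D*((z-o[2])/D[:,2])[:,None]
E
python3 - <<'E'
from h import *
import pickle
s=manip.sense(); print(s)
o={}
for n in('scene','side','wrist'):
    o[n]=cam(n); 
pickle.dump(o,open('v0.pkl','wb'))
cv2.imwrite('pics/a.png',cv2.resize(np.vstack([np.hstack([o['scene'][0],o['side'][0]])]),(800,300)))
cv2.imwrite('pics/scene.png',o['scene'][0])
cv2.imwrite('pics/b.png',np.vstack([o['side'][0]]))
E
```

```text
{'clock': 0.0, 'qpos': array([-1.89646927e-02,  4.23883979e-01,  1.63070473e+00,  3.28010229e-06,
        1.08858478e+00, -1.89822173e-02]), 'joint_vel': array([-1.79190450e-05,  1.59709403e-04, -7.96694215e-04, -3.90405701e-04,
        2.19827496e-03,  9.44068544e-04]), 'tau': array([ 6.87376578e-04, -5.57382560e+01, -2.81743366e+01,  7.52266601e-05,
        7.21184188e-03,  1.02962622e-05]), 'tcp_pos': array([6.24445991e+02, 5.91689090e-02, 2.30512965e+02]), 'tcp_rot': array([-5.70418172e-04,  7.07100903e-01,  7.07112218e-01, -5.47156940e-04]), 'contact_force': array([-0.53171345,  0.42358662,  1.08701631]), 'ft_torque': array([ 0.09185714, -0.0192036 , -0.01878444]), 'grip_force': 0.0, 'opening': 85.27934379825395}
```

View pics/scene.png

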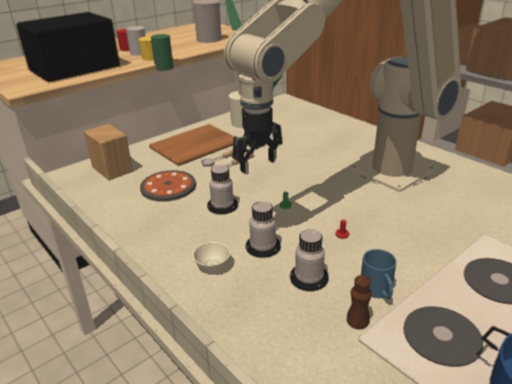

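View pics/b.png

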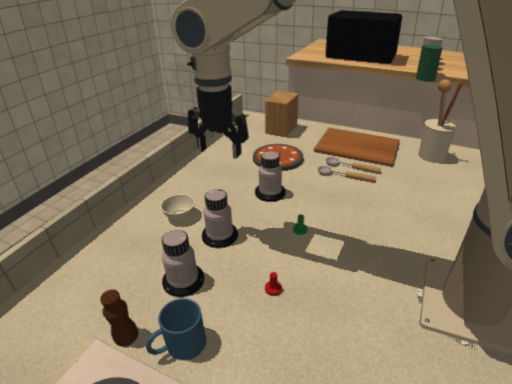

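Scene: lid tops at about (221,169), (262,207) and (310,234), red marker at (342,229), green at (286,200). Side: lids at (270,158), (215,196) and (176,240), red at (273,284).

```bash
python3 - <<'E'
from h import *
import pickle
o=pickle.load(open('v0.pkl','rb'))
for n,seeds in(('scene',[(221,169),(262,207),(310,234)]),('side',[(270,158),(215,196),(176,240)])):
    p,d,c=o[n]; P=pts(d,c); 
    for (u,v) in seeds:
        w=P[v-8:v+12,u-18:u+19].reshape(-1,3); top=np.percentile(w[(w[:,2]<160)&(w[:,2]>100),2],[50,90])
        r=ray([(u,v)],c,136)[0]
        m=(abs(w[:,2]-136)<5)&(np.hypot(*(w[:,:2]-r[:2]).T)<45); t=w[m]
        print(n,top.round(),'ray',r.round(),m.sum(),((t.min(0)+t.max(0))/2).round(1) if m.any() else '',t.mean(0).round(1))
    b,g,r_=[p[...,i].astype(int) for i in range(3)]
    hsv=cv2.cvtColor(p,cv2.COLOR_BGR2HSV)
    for nm,m in(('red',(r_>110)&(g<50)&(b<50)),('green',(g>70)&(r_<50)&(b<90)),('blue',(b>r_+30)&(b>70))):
        m=m&(np.abs(P[...,2]-50)<60)&(P[...,0]>200)&(P[...,0]<900)&(abs(P[...,1])<600)
        k,l,s,ce=cv2.connectedComponentsWithStats(m.astype(np.uint8))
        for i in range(1,k):
            if s[i,4]>25:
                q=P[l==i]; print(n,nm,s[i],ce[i].round(),np.median(q,0).round(),q.min(0).round(),q.max(0).round())
    P2=P[(P[...,2]>25)&(P[...,2]<180)]
    # tops of other obstacles by coarse grid
# mill/bowl rays
print(ray([(361,282)],o['scene'][2],135),ray([(116,297)],o['side'][2],135),ray([(211,250)],o['scene'][2],45))
E
```

```text
scene [133. 138.] ray [ 589. -221.  136.] 142 [ 594.  -224.3  135.5] [ 594.8 -221.4  135.8]
scene [135. 138.] ray [637.  23. 136.] 213 [637.   23.1 135.6] [638.4  24.7 135.9]
scene [136. 138.] ray [630. 192. 136.] 287 [634.6 197.6 135.6] [636.9 200.7 135.9]
scene red [337 221  11  17 106] [342. 231.] [436. 139.  12.] [415. 118.   6.] [450. 152.  52.]
scene green [280 193  11  15  71] [285. 202.] [449. -82.  17.] [426. -98.   4.] [463. -71.  51.]
scene blue [364 259  31  12  59] [378. 267.] [558. 347.  90.] [500. 297.  31.] [575. 372.  93.]
scene blue [385 274   7  17  54] [389. 281.] [564. 384.  74.] [533. 368.  49.] [574. 396.  80.]
side [130. 137.] ray [ 582. -205.  136.] 148 [ 588.8 -221.1  134.9] [ 587.9 -219.   135.5]
side [135. 137.] ray [631.  30. 136.] 246 [632.8  24.1 134.5] [630.9  26.2 135.6]
side [135. 136.] ray [623. 206. 136.] 361 [632.4 201.8 134.5] [629.1 204.6 135.3]
side red [270 273   7   5  26] [273. 275.] [427. 138.  49.] [420. 131.  46.] [432. 146.  51.]
side red [266 282  14  12  83] [271. 289.] [430. 147.  10.] [410. 126.   4.] [445. 155.  12.]
side blue [159 301  41  33 126] [183. 324.] [515. 358.  89.] [493. 298.   2.] [561. 373.  92.]
side blue [147 329  15  16  50] [154. 335.] [557. 384.  76.] [550. 371.  61.] [565. 398.  80.]
[[672.04808533 382.48879706 135.        ]] [[633.02855535 377.91678645 135.        ]] [[782.49768515 -18.38914445  45.        ]]
```

Emit:
{"api": "play_rows", "payload": {"deltas": [[[-4,-0.5,0],[0,0,0],1],[[-8,-1,0],[0,0,0],1],[[-12,-1.7,0],[0,0,0],1],[[-16,-2.3,0],[0,0,0],1],[[-19,-2.8,0],[0,0,0],1],[[-22.2,-3.3,0],[0,0,0],1],[[-22.2,-3.3,0],[0,0,0],1],[[-22.2,-3.3,0],[0,0,0],1]], "newtons": 30}}

```text
clock: 0.82
tcp_pos: [591.4, -223.5, 230.9]
tcp_rot: [-0.0, 0.708, 0.706, -0.0]
contact_force: [0.4, 0.9, 0.2]
opening: 85.4
grip_force: 0.0
```

```bash
python3 - <<'E'
from h import *
import pickle
p0,d0,c0=pickle.load(open('v0.pkl','rb'))['wrist']
s=manip.sense(); print(s['clock'],s['tcp_pos'],s['tcp_rot'],s['contact_force'],s['ft_torque'])
p,d,c=cam('wrist'); pickle.dump((p,d,c),open('v1.pkl','wb'))
R=cv2.Rodrigues(np.array(c['rvec'],float))[0]; print('cam',(-R.T@np.array(c['tvec']).ravel()).round(),R[2].round(2))
P=pts(d,c); m=(abs(P[...,2]-136)<6)&(np.hypot(P[...,0]-591,P[...,1]+222)<45)
q=P[m]; print(m.sum(),((q.min(0)+q.max(0))/2).round(1),np.median(q,0).round(1),q.min(0),q.max(0))
cv2.imwrite('pics/w.png',cv2.resize(np.hstack([p0,p]),(800,300)))
E
```

```text
0.8167 [ 591.37400799 -223.48419762  230.94140552] [-3.06684046e-04  7.08223323e-01  7.05988403e-01 -6.87523487e-05] [0.44727905 0.90124328 0.2094554 ] [ 0.01055927 -0.0098752   0.01896463]
cam [ 593. -141.  374.] [-0.   -0.32 -0.95]
2921 [ 591.  -225.   134.8] [ 591.3 -223.5  137.1] [ 563.31047932 -252.88812916  130.06888614] [ 618.64069179 -197.13911188  139.54075677]
```

View pics/w.png

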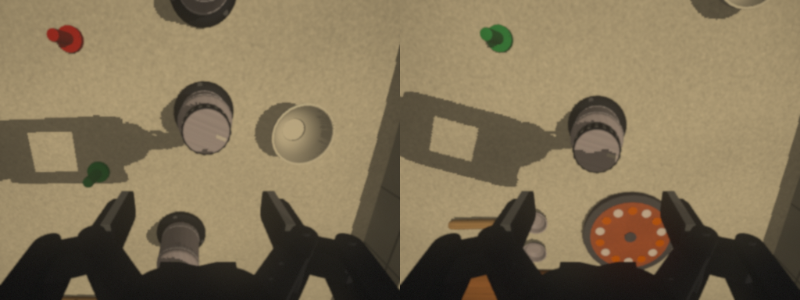

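The wrist picture shows lid A centred between the fingers (about (598,150) in the composite). That fits the depth estimate of (591,-224), top at 136–137. I'll descend and grip.

Emit:
{"api": "play_rows", "payload": {"deltas": [[[0,0,3],[0,0,0],1],[[0,0,6],[0,0,0],1],[[0,0,9],[0,0,0],1],[[0,0,11],[0,0,0],1],[[0,0,12.5],[0,0,0],1],[[0,0,13],[0,0,0],1],[[0,0,13],[0,0,0],0.75],[[0,0,13],[0,0,0],0.6]]}}

```text
clock: 1.53
tcp_pos: [592.6, -221.1, 101.8]
tcp_rot: [0.0, 0.707, 0.708, 0.0]
contact_force: [-0.1, 0.1, 0.3]
opening: 64.1
grip_force: 0.0
```

Emit:
{"api": "play_rows", "payload": {"deltas": [[[0,0,0],[0,0,0],0.6],[[0,0,0],[0,0,0],0.55],[[0,0,0],[0,0,0],0.5],[[0,0,0],[0,0,0],0.5],[[0,0,0],[0,0,0],0.5],[[0,0,0],[0,0,0],0.5],[[0,0,0],[0,0,0],0.5],[[0,0,0],[0,0,0],0.5]], "newtons": 30}}

```text
clock: 2.2
tcp_pos: [590.1, -221.3, 102.7]
tcp_rot: [-0.002, 0.707, 0.707, -0.001]
contact_force: [-8.8, 2.0, 5.9]
opening: 55.2
grip_force: 31.6
```

```bash
cat > s.py <<'E'
from h import *
s=manip.sense(); q=s['tcp_rot']; R=cv2.Rodrigues
w,x,y,z=q; yaw=np.degrees(2*np.arctan2(y,x)) # tool-down yaw measure
print(round(s['clock'],2),s['tcp_pos'].round(1),q.round(3),'F',s['contact_force'].round(1),'T',s['ft_torque'].round(3),'op',round(s['opening'],1),'g',round(s['grip_force'],1),'q6',s['qpos'][5].round(3),'yaw',yaw.round(2),'tau6',s['tau'][5].round(3))
E
python3 s.py
```

```text
2.2 [ 590.1 -221.3  102.7] [-0.002  0.707  0.707 -0.001] F [-8.8  2.   5.9] T [ 0.3    1.505 -0.028] op 55.2 g 31.6 q6 -0.377 yaw 90.01 tau6 -0.016
```

Emit:
{"api": "play_rows", "payload": {"deltas": [[[0,-0.1,0],[0,0,-0.3],0.5],[[0,-0.15,0],[0,0,-0.7],0.5],[[0,-0.15,0],[0,0,-1.1],0.5],[[0,-0.15,0],[0,0,-1.5],0.5],[[0,-0.15,0],[0,0,-1.9],0.5],[[0,-0.15,0],[0,0,-2.3],0.5],[[0,-0.15,0],[0,0,-2.7],0.5],[[0,-0.15,0],[0,0,-3],0.5]]}}

```text
clock: 2.87
tcp_pos: [589.9, -221.4, 102.7]
tcp_rot: [-0.001, 0.688, 0.726, -0.0]
contact_force: [-6.1, 3.4, 6.9]
opening: 55.1
grip_force: 31.8
```

```bash
python3 s.py
```

```text
2.87 [ 589.9 -221.4  102.7] [-0.001  0.688  0.726 -0.   ] F [-6.1  3.4  6.9] T [ 0.581  1.14  -0.105] op 55.1 g 31.8 q6 -0.431 yaw 93.03 tau6 -0.065
```

Emit:
{"api": "play_rows", "payload": {"deltas": [[[0,0,0],[0,0,-0.3],0.5],[[0,0,0],[0,0,-0.6],0.5],[[0,0,0],[0,0,-0.9],0.5],[[0,0,0],[0,0,-1.2],0.5],[[0,0,0],[0,0,-1.5],0.5],[[0,0,0],[0,0,-1.8],0.5],[[0,0,0],[0,0,-2],0.5],[[0,0,0],[0,0,-2],0.5]]}}

```text
clock: 3.53
tcp_pos: [589.7, -221.4, 102.7]
tcp_rot: [-0.001, 0.675, 0.737, -0.0]
contact_force: [-5.8, 4.0, 6.8]
opening: 55.6
grip_force: 31.9
```

```bash
python3 s.py
```

```text
3.53 [ 589.7 -221.4  102.7] [-0.001  0.675  0.737 -0.   ] F [-5.8  4.   6.8] T [ 0.584  1.165 -0.086] op 55.6 g 31.9 q6 -0.466 yaw 95.02 tau6 -0.13
```

Emit:
{"api": "play_rows", "payload": {"deltas": [[[0,0,0],[0,0,-0.3],0.5],[[0,0,0],[0,0,-0.6],0.5],[[0,0,0],[0,0,-0.9],0.5],[[0,0,0],[0,0,-1.2],0.5],[[0,0,0],[0,0,-1.5],0.5],[[0,0,0],[0,0,-1.8],0.5],[[0,0,0],[0,0,-2],0.5],[[0,0,0],[0,0,-2],0.5]]}}

```text
clock: 4.2
tcp_pos: [589.6, -221.3, 102.7]
tcp_rot: [-0.001, 0.663, 0.749, -0.0]
contact_force: [-7.5, 3.1, 8.2]
opening: 55.0
grip_force: 32.1
```

```bash
python3 s.py
```

```text
4.2 [ 589.6 -221.3  102.7] [-0.001  0.663  0.749 -0.   ] F [-7.5  3.1  8.2] T [ 0.598  1.283 -0.328] op 55.0 g 32.1 q6 -0.5 yaw 96.98 tau6 -0.404
```

Lid A bites: 0.33 N m at 7°, up from 0.09. I'm letting go in place.

Emit:
{"api": "play_rows", "payload": {"deltas": [[[0,0,0],[0,0,0],0.75],[[0,0,0],[0,0,0],1],[[0,0,0],[0,0,0],1],[[0,0,0],[0,0,0],1],[[0,0,-2],[0,0,0],1],[[0,0,-5],[0,0,0],1],[[0,0,-7],[0,0,3],1],[[0,0,-9],[0,0,7],1]]}}

```text
clock: 4.87
tcp_pos: [591.0, -222.1, 192.8]
tcp_rot: [0.001, 0.708, 0.706, 0.0]
contact_force: [0.4, -0.6, -0.1]
opening: 85.3
grip_force: 0.0
```

```bash
python3 s.py; cat > t.py <<'E'
# delta in tool axes (cm) from measured pose to world target; usage t.py x y z
from h import *; import sys
from scipy.spatial.transform import Rotation as Ro
s=manip.sense(); w,x,y,z=s['tcp_rot']; R=Ro.from_quat([x,y,z,w])
print('delta cm',(R.inv().apply(np.array(list(map(float,sys.argv[1:4])))-s['tcp_pos'])/10).round(2))
print('turn deg to nominal',np.degrees((R.inv()*Ro.from_quat([.7071068,.7071068,0,0])).as_rotvec()).round(1))
E
python3 t.py 635 24 232
```

```text
4.87 [ 591.  -222.1  192.8] [0.001 0.708 0.706 0.   ] F [ 0.4 -0.6 -0.1] T [-0.     0.016 -0.038] op 85.3 g 0.0 q6 -0.376 yaw 89.88 tau6 -1.453
delta cm [24.62  4.35 -3.93]
turn deg to nominal [ 0.1  0.  -0.1]
```

Emit:
{"api": "play_rows", "payload": {"deltas": [[[4,0.7,-2],[0,0,0],1],[[8,1.4,-3.9],[0,0,0],1],[[12,2.1,-3.9],[0,0,0],1],[[16,2.8,-3.9],[0,0,0],1],[[20,3.5,-3.9],[0,0,0],1],[[23,4.1,-3.9],[0,0,0],1],[[24.6,4.4,-3.9],[0,0,0],1],[[24.6,4.4,-3.9],[0,0,0],1]]}}

```text
clock: 5.53
tcp_pos: [635.2, 27.8, 230.5]
tcp_rot: [0.0, 0.706, 0.709, 0.001]
contact_force: [-0.2, -0.6, 0.1]
opening: 85.0
grip_force: 0.0
```

```bash
cat > w.py <<'E'
from h import *; import sys
X,Y=map(float,sys.argv[1:3]); s=manip.sense(); p,d,c=cam('wrist'); P=pts(d,c)
m=(abs(P[...,2]-136)<6)&(np.hypot(P[...,0]-X,P[...,1]-Y)<45)
q=P[m]; print(s['clock'],s['tcp_pos'].round(1),m.sum(),'mid',((q.min(0)+q.max(0))/2).round(1),'zmed',np.median(q[:,2]).round(1))
(a,b),r=cv2.minEnclosingCircle(q[abs(q[:,2]-np.median(q[:,2]))<3][:,:2].astype(np.float32)); print('circle',a,b,r)
E
python3 w.py 635 24
```

```text
5.5333 [635.2  27.8 230.5] 2893 mid [634.6  21.2 134.8] zmed 137.1
circle 634.441162109375 20.63358497619629 28.607284545898438
```

Emit:
{"api": "play_rows", "payload": {"deltas": [[[-0.1,0,3],[0,0,0],1],[[-0.2,0,6],[0,0,0],1],[[-0.2,0,9],[0,0,0],1],[[-0.2,0,11],[0,0,0],1],[[-0.2,0,12.4],[0,0,0],1],[[-0.2,0,12.9],[0,0,0],1],[[-0.2,0,12.9],[0,0,0],0.75],[[-0.2,0,12.9],[0,0,0],0.6]]}}

```text
clock: 6.25
tcp_pos: [635.2, 21.5, 102.2]
tcp_rot: [0.0, 0.707, 0.707, 0.0]
contact_force: [0.2, 0.3, 0.8]
opening: 64.1
grip_force: 0.0
```

Emit:
{"api": "play_rows", "payload": {"deltas": [[[0,0,0],[0,0,0],0.6],[[0,0,0],[0,0,0],0.55],[[0,0,0],[0,0,0],0.5],[[0,0,0],[0,0,0],0.5],[[0,0,0],[0,0,0],0.5],[[0,0,0],[0,0,0],0.5],[[0,0,0],[0,0,0],0.5],[[0,0,0],[0,0,0],0.5]], "newtons": 30}}

```text
clock: 6.92
tcp_pos: [633.5, 21.7, 103.0]
tcp_rot: [-0.0, 0.707, 0.707, -0.001]
contact_force: [-6.8, -1.4, 5.2]
opening: 55.6
grip_force: 31.8
```

```bash
python3 s.py
```

```text
6.92 [633.5  21.7 103. ] [-0.     0.707  0.707 -0.001] F [-6.8 -1.4  5.2] T [-2.710e-01  1.198e+00 -1.000e-03] op 55.6 g 31.8 q6 0.016 yaw 90.01 tau6 -0.022
```

Emit:
{"api": "play_rows", "payload": {"deltas": [[[0,-0.1,0],[0,0,-0.3],0.5],[[0,-0.1,0],[0,0,-0.7],0.5],[[0,-0.1,0],[0,0,-1.1],0.5],[[0,-0.1,0],[0,0,-1.5],0.5],[[0,-0.1,0],[0,0,-1.9],0.5],[[0,-0.1,0],[0,0,-2.3],0.5],[[0,-0.1,0],[0,0,-2.7],0.5],[[0,-0.1,0],[0,0,-3],0.5]]}}

```text
clock: 7.58
tcp_pos: [633.5, 21.7, 103.0]
tcp_rot: [0.0, 0.688, 0.726, -0.0]
contact_force: [-5.1, -2.2, 7.6]
opening: 55.3
grip_force: 32.1
```

```bash
python3 s.py
```

```text
7.58 [633.5  21.7 103. ] [ 0.     0.688  0.726 -0.   ] F [-5.1 -2.2  7.6] T [-0.37   1.033 -0.054] op 55.3 g 32.1 q6 -0.037 yaw 93.03 tau6 -0.044
```

Emit:
{"api": "play_rows", "payload": {"deltas": [[[0,0,0],[0,0,-0.3],0.5],[[0,0,0],[0,0,-0.6],0.5],[[0,0,0],[0,0,-0.9],0.5],[[0,0,0],[0,0,-1.2],0.5],[[0,0,0],[0,0,-1.5],0.5],[[0,0,0],[0,0,-1.8],0.5],[[0,0,0],[0,0,-2],0.5],[[0,0,0],[0,0,-2],0.5]]}}

```text
clock: 8.25
tcp_pos: [633.5, 21.7, 103.0]
tcp_rot: [0.0, 0.675, 0.737, -0.0]
contact_force: [-5.9, -2.7, 8.4]
opening: 55.5
grip_force: 32.2
```

```bash
python3 s.py
```

```text
8.25 [633.5  21.7 103. ] [ 0.     0.675  0.737 -0.   ] F [-5.9 -2.7  8.4] T [-0.385  1.086 -0.068] op 55.5 g 32.2 q6 -0.072 yaw 95.03 tau6 -0.108
```

Emit:
{"api": "play_rows", "payload": {"deltas": [[[0,0,0],[0,0,-0.3],0.5],[[0,0,0],[0,0,-0.6],0.5],[[0,0,0],[0,0,-0.9],0.5],[[0,0,0],[0,0,-1.2],0.5],[[0,0,0],[0,0,-1.5],0.5],[[0,0,0],[0,0,-1.8],0.5],[[0,0,0],[0,0,-2],0.5],[[0,0,0],[0,0,-2],0.5]]}}

```text
clock: 8.92
tcp_pos: [633.5, 21.7, 103.0]
tcp_rot: [0.0, 0.662, 0.749, -0.0]
contact_force: [-5.6, -1.7, 8.4]
opening: 55.5
grip_force: 32.2
```

```bash
python3 s.py
```

```text
8.92 [633.5  21.7 103. ] [ 0.     0.662  0.749 -0.   ] F [-5.6 -1.7  8.4] T [-0.417  1.071 -0.087] op 55.5 g 32.2 q6 -0.107 yaw 97.03 tau6 -0.107
```

Emit:
{"api": "play_rows", "payload": {"deltas": [[[0,0,0],[0,0,-0.3],0.5],[[0,0,0],[0,0,-0.6],0.5],[[0,0,0],[0,0,-0.9],0.5],[[0,0,0],[0,0,-1.2],0.5],[[0,0,0],[0,0,-1.5],0.5],[[0,0,0],[0,0,-1.8],0.5],[[0,0,0],[0,0,-2],0.5],[[0,0,0],[0,0,-2],0.5]]}}

```text
clock: 9.58
tcp_pos: [633.5, 21.7, 103.0]
tcp_rot: [0.0, 0.649, 0.76, -0.0]
contact_force: [-5.6, -2.2, 8.4]
opening: 55.1
grip_force: 32.3
```

```bash
python3 s.py
```

```text
9.58 [633.5  21.7 103. ] [ 0.     0.649  0.76  -0.   ] F [-5.6 -2.2  8.4] T [-0.387  1.042 -0.137] op 55.1 g 32.3 q6 -0.141 yaw 99.02 tau6 -0.181
```

Emit:
{"api": "play_rows", "payload": {"deltas": [[[0,0,0],[0,0,-0.2],0.5],[[0,0,0],[0,0,-0.4],0.5],[[0,0,0],[0,0,-0.6],0.5],[[0,0,0],[0,0,-0.8],0.5],[[0,0,0],[0,0,-1],0.5],[[0,0,0],[0,0,-1.2],0.5],[[0,0,0],[0,0,-1.4],0.5],[[0,0,0],[0,0,-1.4],0.5]]}}

```text
clock: 10.25
tcp_pos: [633.4, 21.7, 103.0]
tcp_rot: [0.0, 0.64, 0.768, -0.0]
contact_force: [-5.4, -2.1, 8.4]
opening: 55.8
grip_force: 32.4
```

```bash
python3 s.py
```

```text
10.25 [633.4  21.7 103. ] [ 0.     0.64   0.768 -0.   ] F [-5.4 -2.1  8.4] T [-0.388  1.085 -0.326] op 55.8 g 32.4 q6 -0.166 yaw 100.39 tau6 -0.373
```

Lid B bites too: 0.33 N m at 10.4°. I'm letting go and moving on to C.

Emit:
{"api": "play_rows", "payload": {"deltas": [[[0,0,0],[0,0,0],0.75],[[0,0,0],[0,0,0],1],[[0,0,0],[0,0,0],1],[[0,0,0],[0,0,0],1],[[0,0,-2],[0,0,0],1],[[0,0,-5],[0,0,0],1],[[0,0,-7],[0,0,4],1],[[0,0,-9],[0,0,10.4],1]]}}

```text
clock: 10.92
tcp_pos: [633.9, 22.2, 192.7]
tcp_rot: [0.0, 0.708, 0.706, 0.0]
contact_force: [0.4, -0.7, -0.2]
opening: 85.7
grip_force: 0.0
```

```bash
python3 s.py;python3 t.py 633 201 231
```

```text
10.92 [633.9  22.2 192.7] [0.    0.708 0.706 0.   ] F [ 0.4 -0.7 -0.2] T [-0.004 -0.018 -0.059] op 85.7 g 0.0 q6 0.019 yaw 89.84 tau6 -2.479
delta cm [17.88 -0.14 -3.83]
turn deg to nominal [ 0.1 -0.  -0.2]
```

Emit:
{"api": "play_rows", "payload": {"deltas": [[[3,0,-2],[0,0,0],1],[[6.5,0,-3.9],[0,0,0],1],[[10,0,-3.9],[0,0,0],1],[[14,0,-3.9],[0,0,0],1],[[17,0,-3.9],[0,0,0],1],[[17.8,0,-3.9],[0,0,0],1],[[17.8,0,-3.9],[0,0,0],1],[[17.8,0,-3.9],[0,0,0],1]]}}

```text
clock: 11.58
tcp_pos: [633.3, 199.9, 230.0]
tcp_rot: [0.0, 0.707, 0.708, -0.0]
contact_force: [0.6, -0.1, 0.1]
opening: 85.2
grip_force: 0.0
```

```bash
python3 w.py 633 200
```

```text
11.5833 [633.3 199.9 230. ] 2948 mid [632.5 197.4 134.9] zmed 137.1
circle 633.2839965820312 197.6865997314453 28.650524139404297
```

Emit:
{"api": "play_rows", "payload": {"deltas": [[[-0.1,0,3],[0,0,0],1],[[-0.1,-0.1,6],[0,0,0],1],[[-0.1,-0.1,9],[0,0,0],1],[[-0.1,-0.1,11],[0,0,0],1],[[-0.1,-0.1,12.4],[0,0,0],1],[[-0.1,-0.1,12.9],[0,0,0],1],[[-0.1,-0.1,12.9],[0,0,0],0.75],[[-0.1,-0.1,12.9],[0,0,0],0.6]]}}

```text
clock: 12.3
tcp_pos: [633.3, 198.6, 102.3]
tcp_rot: [0.0, 0.707, 0.707, 0.001]
contact_force: [0.1, 0.1, 0.7]
opening: 64.0
grip_force: 0.0
```

Emit:
{"api": "play_rows", "payload": {"deltas": [[[0,0,0],[0,0,0],0.6],[[0,0,0],[0,0,0],0.55],[[0,0,0],[0,0,0],0.5],[[0,0,0],[0,0,0],0.5],[[0,0,0],[0,0,0],0.5],[[0,0,0],[0,0,0],0.5],[[0,0,0],[0,0,0],0.5],[[0,0,0],[0,0,0],0.5]], "newtons": 30}}

```text
clock: 12.97
tcp_pos: [631.8, 198.9, 103.1]
tcp_rot: [-0.0, 0.707, 0.707, -0.0]
contact_force: [-6.6, -2.6, 4.0]
opening: 55.0
grip_force: 32.2
```

Emit:
{"api": "play_rows", "payload": {"deltas": [[[0,-0.05,0],[0,0,-0.3],0.5],[[0,-0.05,0],[0,0,-0.7],0.5],[[0,-0.05,0],[0,0,-1.1],0.5],[[0,-0.05,0],[0,0,-1.5],0.5],[[0,-0.05,0],[0,0,-1.9],0.5],[[0,-0.05,0],[0,0,-2.3],0.5],[[0,-0.05,0],[0,0,-2.7],0.5],[[0,-0.05,0],[0,0,-3],0.5]]}}

```text
clock: 13.63
tcp_pos: [631.8, 198.8, 103.1]
tcp_rot: [0.0, 0.688, 0.726, -0.0]
contact_force: [-6.5, -1.4, 6.7]
opening: 55.1
grip_force: 32.3
```

```bash
python3 s.py
```

```text
13.63 [631.8 198.8 103.1] [ 0.     0.688  0.726 -0.   ] F [-6.5 -1.4  6.7] T [-0.431  0.962 -0.064] op 55.1 g 32.3 q6 0.234 yaw 93.02 tau6 -0.045
```

Emit:
{"api": "play_rows", "payload": {"deltas": [[[0,0,0],[0,0,-0.4],0.5],[[0,0,0],[0,0,-0.8],0.5],[[0,0,0],[0,0,-1.2],0.5],[[0,0,0],[0,0,-1.6],0.5],[[0,0,0],[0,0,-2],0.5],[[0,0,0],[0,0,-2.4],0.5],[[0,0,0],[0,0,-2.8],0.5],[[0,0,0],[0,0,-3],0.5]]}}

```text
clock: 14.3
tcp_pos: [631.8, 198.9, 103.1]
tcp_rot: [-0.0, 0.669, 0.743, -0.0]
contact_force: [-5.6, -2.6, 8.5]
opening: 55.1
grip_force: 32.3
```

```bash
python3 s.py
```

```text
14.3 [631.8 198.9 103.1] [-0.     0.669  0.743 -0.   ] F [-5.6 -2.6  8.5] T [-0.392  1.037 -0.102] op 55.1 g 32.3 q6 0.182 yaw 96.03 tau6 -0.096
```

Emit:
{"api": "play_rows", "payload": {"deltas": [[[0,0,0],[0,0,-0.4],0.5],[[0,0,0],[0,0,-0.8],0.5],[[0,0,0],[0,0,-1.2],0.5],[[0,0,0],[0,0,-1.6],0.5],[[0,0,0],[0,0,-2],0.5],[[0,0,0],[0,0,-2.4],0.5],[[0,0,0],[0,0,-2.8],0.5],[[0,0,0],[0,0,-3],0.5]]}}

```text
clock: 14.97
tcp_pos: [631.7, 198.9, 103.1]
tcp_rot: [-0.0, 0.649, 0.761, -0.0]
contact_force: [-5.8, -3.2, 6.8]
opening: 55.3
grip_force: 32.3
```

```bash
python3 s.py
```

```text
14.97 [631.7 198.9 103.1] [-0.     0.649  0.761 -0.   ] F [-5.8 -3.2  6.8] T [-0.445  1.015 -0.076] op 55.3 g 32.3 q6 0.13 yaw 99.03 tau6 -0.096
```

Emit:
{"api": "play_rows", "payload": {"deltas": [[[0,0,0],[0,0,-0.4],0.5],[[0,0,0],[0,0,-0.8],0.5],[[0,0,0],[0,0,-1.2],0.5],[[0,0,0],[0,0,-1.6],0.5],[[0,0,0],[0,0,-2],0.5],[[0,0,0],[0,0,-2.4],0.5],[[0,0,0],[0,0,-2.8],0.5],[[0,0,0],[0,0,-3],0.5]]}}

```text
clock: 15.63
tcp_pos: [631.7, 198.8, 103.1]
tcp_rot: [-0.0, 0.629, 0.777, -0.0]
contact_force: [-7.6, -2.9, 7.5]
opening: 55.0
grip_force: 32.3
```

```bash
python3 s.py
```

```text
15.63 [631.7 198.8 103.1] [-0.     0.629  0.777 -0.   ] F [-7.6 -2.9  7.5] T [-0.406  1.002 -0.104] op 55.0 g 32.3 q6 0.077 yaw 102.03 tau6 -0.096
```

Lid C has turned 12° against drag only, so it's the loose one. I'll turn it well past 45°.

Emit:
{"api": "play_rows", "payload": {"deltas": [[[0,0,0],[0,0,-2],0.5],[[0,0,0],[0,0,-4],0.5],[[0,0,0],[0,0,-6],0.5],[[0,0,0],[0,0,-8],0.5],[[0,0,0],[0,0,-10],0.5],[[0,0,0],[0,0,-12],0.5],[[0,0,0],[0,0,-14],0.5],[[0,0,0],[0,0,-15],0.5]]}}

```text
clock: 16.3
tcp_pos: [631.5, 198.8, 103.1]
tcp_rot: [-0.0, 0.522, 0.853, -0.0]
contact_force: [-6.4, -2.4, 8.0]
opening: 55.3
grip_force: 32.4
```

Emit:
{"api": "play_rows", "payload": {"deltas": [[[0,0,0],[0,0,-2],0.5],[[0,0,0],[0,0,-4],0.5],[[0,0,0],[0,0,-6],0.5],[[0,0,0],[0,0,-8],0.5],[[0,0,0],[0,0,-10],0.5],[[0,0,0],[0,0,-12],0.5],[[0,0,0],[0,0,-14],0.5],[[0,0,0],[0,0,-15],0.5]]}}

```text
clock: 16.97
tcp_pos: [631.3, 198.7, 103.1]
tcp_rot: [-0.0, 0.406, 0.914, -0.0]
contact_force: [-7.0, -3.7, 9.0]
opening: 55.5
grip_force: 32.5
```

Emit:
{"api": "play_rows", "payload": {"deltas": [[[0,0,0],[0,0,-2],0.5],[[0,0,0],[0,0,-4],0.5],[[0,0,0],[0,0,-6],0.5],[[0,0,0],[0,0,-8],0.5],[[0,0,0],[0,0,-10],0.5],[[0,0,0],[0,0,-12],0.5],[[0,0,0],[0,0,-14],0.5],[[0,0,0],[0,0,-15],0.5]]}}

```text
clock: 17.63
tcp_pos: [631.2, 198.5, 103.1]
tcp_rot: [-0.001, 0.283, 0.959, -0.001]
contact_force: [-7.5, -3.5, 8.0]
opening: 55.4
grip_force: 32.6
```

```bash
python3 s.py
```

```text
17.63 [631.2 198.5 103.1] [-0.001  0.283  0.959 -0.001] F [-7.5 -3.5  8. ] T [-0.643  1.271 -0.098] op 55.4 g 32.6 q6 -0.71 yaw 147.11 tau6 -0.06
```

Emit:
{"api": "play_rows", "payload": {"deltas": [[[0,0,0],[0,0,0],0.75],[[0,0,0],[0,0,0],1],[[0,0,0],[0,0,0],1],[[0,0,0],[0,0,0],1],[[0,0,-2],[0,0,0],1],[[0,0,-5],[0,0,0],1],[[0,0,-7],[0,0,5],1],[[0,0,-9],[0,0,11],1]]}}

```text
clock: 18.3
tcp_pos: [632.5, 199.2, 192.8]
tcp_rot: [0.001, 0.376, 0.926, 0.0]
contact_force: [-1.0, -0.6, -0.4]
opening: 85.6
grip_force: 0.0
```

Emit:
{"api": "play_rows", "payload": {"deltas": [[[0,0,-1],[0,0,6],1],[[0,0,-2],[0,0,12],1],[[0,0,-3],[0,0,18],1],[[0,0,-4],[0,0,24],1],[[0,0,-4],[0,0,30],1],[[0,0,-4],[0,0,36],1],[[0,0,-4],[0,0,42],1],[[0,0,-4],[0,0,46],1]]}}

```text
clock: 18.97
tcp_pos: [632.2, 199.2, 231.5]
tcp_rot: [0.0, 0.709, 0.705, 0.0]
contact_force: [-1.1, -0.4, -0.5]
opening: 85.2
grip_force: 0.0
```

```bash
python3 s.py; python3 t.py 430 138 181; python3 w.py 632 198
```

```text
18.97 [632.2 199.2 231.5] [0.    0.709 0.705 0.   ] F [-1.1 -0.4 -0.5] T [-0.03   0.045  0.037] op 85.2 g 0.0 q6 0.293 yaw 89.69 tau6 -0.652
delta cm [ -6.23 -20.19   5.04]
turn deg to nominal [ 0.  -0.  -0.3]
18.9667 [632.2 199.2 231.5] 2921 mid [632.6 197.3 134.8] zmed 137.1
circle 633.1404418945312 197.56277465820312 28.659374237060547
```

Emit:
{"api": "play_rows", "payload": {"deltas": [[[-1,-3.5,0],[0,0,0],1],[[-2,-7,0],[0,0,0],1],[[-3,-10.5,1],[0,0,0],1],[[-4,-14,3],[0,0,0],1],[[-5.2,-17,5],[0,0,0],1],[[-6.2,-20.2,5],[0,0,0],1],[[-6.2,-20.2,5],[0,0,0],1],[[-6.2,-20.2,5],[0,0,0],1]]}}

```text
clock: 19.68
tcp_pos: [428.7, 136.7, 181.4]
tcp_rot: [-0.0, 0.707, 0.708, -0.0]
contact_force: [0.3, -0.2, -0.0]
opening: 85.5
grip_force: 0.0
```

```bash
cat > r.py <<'E'
from h import *; import sys
s=manip.sense(); p,d,c=cam('wrist'); P=pts(d,c)
b,g,r=[p[...,i].astype(int) for i in range(3)]
m=(r>60)&(r>2.5*g)&(r>2.5*b)
k,l,st,ce=cv2.connectedComponentsWithStats(m.astype(np.uint8)); i=1+st[1:,4].argmax(); m=l==i; q=P[m]
print(s['clock'],s['tcp_pos'].round(1),st[i],'z pct',np.percentile(q[:,2],[2,20,50,80,95,98]).round(1))
ztop=np.percentile(q[:,2],96)
t=q[abs(q[:,2]-ztop)<3]; f=q[(q[:,2]>np.percentile(q[:,2],5)-3)&(q[:,2]<16)]
for n,a in(('stemtop',t),('foot',f)):
    if len(a): print(n,len(a),((a.min(0)+a.max(0))/2).round(1),(a.max(0)-a.min(0)).round(1),cv2.minEnclosingCircle(a[:,:2].astype(np.float32)))
cv2.imwrite('pics/%s.png'%sys.argv[1],p)
E
python3 r.py r1
```

```text
19.6833 [428.7 136.7 181.4] [237 155  31  30 530] z pct [ 9.2 10.3 11.1 50.2 51.2 51.8]
stemtop 147 [428.6 137.2  51.1] [16.2 11.1  5.4] ((428.76251220703125, 135.17135620117188), 8.344137191772461)
foot 362 [428.6 137.2  12. ] [34.4 31.9  6.8] ((428.31719970703125, 135.18788146972656), 18.20305633544922)
```

View pics/r1.png

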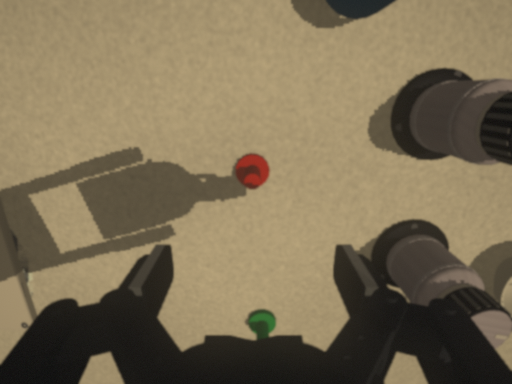

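Red marker is at pixel (252,170): upright, between the fingers, at (428.6,136.5).

Emit:
{"api": "play_rows", "payload": {"deltas": [[[0,0,3.5],[0,0,0],1],[[0,0,7],[0,0,0],1],[[0,0,10],[0,0,0],1],[[0,0,13],[0,0,0],1],[[0,0,15],[0,0,0],0.8],[[0,0,15.9],[0,0,0],0.6],[[0,0,15.9],[0,0,0],0.45],[[0,0,15.9],[0,0,0],0.35]]}}

```text
clock: 20.4
tcp_pos: [431.1, 137.4, 22.5]
tcp_rot: [0.0, 0.707, 0.707, 0.0]
contact_force: [0.2, 0.2, 0.1]
opening: 38.8
grip_force: 0.0
```

Emit:
{"api": "play_rows", "payload": {"deltas": [[[0,0,0],[0,0,0],0.3],[[0,0,0],[0,0,0],0.25],[[0,0,0],[0,0,0],0.2],[[0,0,0],[0,0,0],0.1],[[0,0,0],[0,0,0],0.1],[[0,0,0],[0,0,0],0.1],[[0,0,0],[0,0,0],0.1],[[0,0,0],[0,0,0],0.1]], "newtons": 25}}

```text
clock: 21.07
tcp_pos: [431.0, 137.3, 23.6]
tcp_rot: [0.001, 0.707, 0.707, 0.001]
contact_force: [-1.4, -0.4, 6.8]
opening: 16.6
grip_force: 24.2
```

```bash
python3 s.py; python3 t.py 632 198 232; python3 r.py r2
```

```text
21.07 [431.  137.3  23.6] [0.001 0.707 0.707 0.001] F [-1.4 -0.4  6.8] T [ 0.01   0.082 -0.034] op 16.6 g 24.2 q6 0.282 yaw 90.0 tau6 0.003
delta cm [  6.08  20.15 -20.78]
turn deg to nominal [ 0.2 -0.   0. ]
21.0667 [431.  137.3  23.6] [ 236  239   34   52 1231] z pct [29.4 41.6 49.8 50.6 51.2 51.4]
stemtop 772 [431.8 135.4  50.3] [16.2 16.7  4.1] ((431.8792724609375, 135.31626892089844), 8.414565086364746)
```

Emit:
{"api": "play_rows", "payload": {"deltas": [[[0,0,-1],[0,0,0],0.1],[[0,0,-4],[0,0,0],0.1],[[0,0,-7],[0,0,0],0.1],[[0,0,-10],[0,0,0],0.1],[[0,0,-13],[0,0,0],0.1],[[0,0,-16],[0,0,0],0.1],[[0,0,-17.5],[0,0,0],0.1],[[0,0,-18],[0,0,0],0.1]]}}

```text
clock: 21.78
tcp_pos: [431.5, 137.5, 206.2]
tcp_rot: [0.002, 0.707, 0.707, 0.003]
contact_force: [0.5, 0.6, -0.6]
opening: 17.0
grip_force: 24.7
```

Emit:
{"api": "play_rows", "payload": {"deltas": [[[0.5,1.5,0],[0,0,0],0.1],[[1.5,5,0],[0,0,0],0.1],[[2.6,8.5,0],[0,0,0],0.1],[[3.7,12,0],[0,0,0],0.1],[[4.8,15.5,0],[0,0,0],0.1],[[5.6,18.2,0],[0,0,0],0.1],[[6.2,19.8,0],[0,0,0],0.1],[[6.2,20.1,0],[0,0,0],0.1]]}}

```text
clock: 22.45
tcp_pos: [633.1, 199.9, 201.4]
tcp_rot: [0.0, 0.707, 0.707, 0.0]
contact_force: [-0.3, 0.2, 0.1]
opening: 16.9
grip_force: 24.7
```

Emit:
{"api": "play_rows", "payload": {"deltas": [[[0,0,0],[0,0,0],0.1],[[0,0,0],[0,0,0],0.1],[[0,0,0],[0,0,0],0.1],[[0,0,0.5],[0,0,0],0.1],[[0,0,1],[0,0,0],0.1],[[0,0,1.5],[0,0,0],0.1],[[0,0,2],[0,0,0],0.1],[[0,0,2],[0,0,0],0.1]]}}

```text
clock: 23.12
tcp_pos: [630.0, 198.7, 180.8]
tcp_rot: [-0.001, 0.707, 0.707, -0.001]
contact_force: [0.0, -0.1, -1.1]
opening: 17.5
grip_force: 24.7
```

```bash
python3 s.py; python3 r.py r3; python3 - <<'E'
from h import *
p,d,c=cam('side'); q,e,f=cam('scene')
cv2.imwrite('pics/pl.png',np.hstack([cv2.resize(p[150:300,100:250],(400,400)),cv2.resize(q[150:300,240:390],(400,400))]))
E
```

```text
23.12 [630.  198.7 180.8] [-0.001  0.707  0.707 -0.001] F [ 0.  -0.1 -1.1] T [ 0.064  0.011 -0.004] op 17.5 g 24.7 q6 0.288 yaw 90.0 tau6 -0.0
23.1167 [630.  198.7 180.8] [ 236  235   35   57 1378] z pct [181.8 196.2 206.7 207.7 208.2 208.4]
stemtop 820 [631.  196.3 207.4] [16.8 17.2  4.2] ((631.0567626953125, 196.34971618652344), 8.591312408447266)
```

View pics/pl.png

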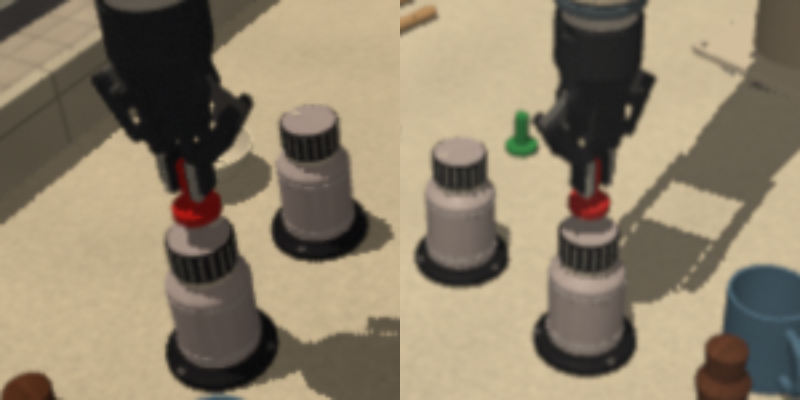

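Both crops show the marker upright just above lid C ((197,205) and (590,203) in the composite). The remaining offset is about 1.5 mm in x and 1 mm in y, with about 21 mm to go down.

Emit:
{"api": "play_rows", "payload": {"deltas": [[[0.1,0.15,0.4],[0,0,0],0.1],[[0.1,0.15,0.8],[0,0,0],0.1],[[0.1,0.15,1.2],[0,0,0],0.1],[[0.1,0.15,1.5],[0,0,0],0.1],[[0.1,0.15,1.7],[0,0,0],0.1],[[0.1,0.15,1.8],[0,0,0],0.1],[[0.1,0.15,1.9],[0,0,0],0.1],[[0.1,0.15,1.9],[0,0,0],0.1]]}}

```text
clock: 23.93
tcp_pos: [632.4, 200.0, 163.1]
tcp_rot: [-0.0, 0.707, 0.707, -0.0]
contact_force: [-0.4, 0.5, -1.0]
opening: 16.7
grip_force: 24.7
```

Emit:
{"api": "play_rows", "payload": {"deltas": [[[0,0,0.05],[0,0,0],0.1],[[0,0,0.05],[0,0,0],0.1],[[0,0,0.1],[0,0,0],0.1],[[0,0,0.1],[0,0,0],0.1],[[0,0,0.15],[0,0,0],0.1],[[0,0,0.15],[0,0,0],0.1],[[0,0,0.15],[0,0,0],0.1],[[0,0,0.15],[0,0,0],0.1]]}}

```text
clock: 24.6
tcp_pos: [632.5, 200.0, 161.8]
tcp_rot: [0.0, 0.707, 0.707, -0.0]
contact_force: [-0.0, -0.0, -0.7]
opening: 17.1
grip_force: 24.7
```

```bash
python3 s.py; python3 r.py r4
```

```text
24.6 [632.5 200.  161.8] [ 0.     0.707  0.707 -0.   ] F [-0.  -0.  -0.7] T [-0.04  -0.012 -0.006] op 17.1 g 24.7 q6 0.288 yaw 90.0 tau6 -0.0
24.6 [632.5 200.  161.8] [ 225  207   56   85 2721] z pct [145.6 148.6 168.2 188.2 189.1 189.4]
stemtop 842 [633.5 197.7 188.3] [16.7 17.5  4.4] ((633.7428588867188, 197.592041015625), 8.99189567565918)
```

Emit:
{"api": "play_rows", "payload": {"deltas": [[[0,0,0.05],[0,0,0],0.1],[[0,0,0.1],[0,0,0],0.1],[[0,0,0.1],[0,0,0],0.1],[[0,0,0.15],[0,0,0],0.1],[[0,0,0.15],[0,0,0],0.1],[[0,0,0.15],[0,0,0],0.1],[[0,0,0.15],[0,0,0],0.1],[[0,0,0.15],[0,0,0],0.1]]}}

```text
clock: 25.32
tcp_pos: [632.5, 200.0, 160.3]
tcp_rot: [0.0, 0.707, 0.707, 0.0]
contact_force: [-0.2, 1.1, -0.2]
opening: 17.0
grip_force: 24.7
```

Emit:
{"api": "play_rows", "payload": {"deltas": [[[0,0,0.05],[0,0,0],0.1],[[0,0,0.05],[0,0,0],0.1],[[0,0,0.1],[0,0,0],0.1],[[0,0,0.1],[0,0,0],0.1],[[0,0,0.1],[0,0,0],0.1],[[0,0,0.1],[0,0,0],0.1],[[0,0,0.1],[0,0,0],0.1],[[0,0,0.1],[0,0,0],0.1]]}}

```text
clock: 25.98
tcp_pos: [632.6, 200.0, 159.6]
tcp_rot: [0.0, 0.707, 0.707, 0.0]
contact_force: [-2.1, -0.8, 5.5]
opening: 16.8
grip_force: 25.1
```

Contact, with 5.5 N upward. Releasing.

Emit:
{"api": "play_rows", "payload": {"deltas": [[[0,0,0],[0,0,0],0.25],[[0,0,0],[0,0,0],0.3],[[0,0,0],[0,0,0],0.4],[[0,0,0],[0,0,0],0.5],[[0,0,0],[0,0,0],0.6],[[0,0,0],[0,0,0],0.7],[[0,0,-0.5],[0,0,0],0.7],[[0,0,-1.5],[0,0,0],0.7]]}}

```text
clock: 26.65
tcp_pos: [631.6, 199.8, 173.6]
tcp_rot: [-0.001, 0.707, 0.707, -0.001]
contact_force: [0.3, 0.8, -0.3]
opening: 60.3
grip_force: 0.0
```

Emit:
{"api": "play_rows", "payload": {"deltas": [[[0,0,-2],[0,0,0],0.7],[[0,0,-4],[0,0,0],0.7],[[0,0,-6],[0,0,0],0.7],[[0,0,-8],[0,0,0],0.7],[[0,0,-10],[0,0,0],0.7],[[0,0,-12],[0,0,0],0.7],[[0,0,-12.5],[0,0,0],0.7],[[0,0,-12.5],[0,0,0],0.7]]}}

```text
clock: 27.32
tcp_pos: [633.5, 200.3, 302.1]
tcp_rot: [0.001, 0.707, 0.707, 0.002]
contact_force: [0.0, 0.2, 0.7]
opening: 59.7
grip_force: 0.0
```

```bash
python3 s.py; python3 r.py r5; python3 - <<'E'
from h import *
p,d,c=cam('side'); q,e,f=cam('scene')
cv2.imwrite('pics/fin.png',np.hstack([cv2.resize(p[150:300,100:250],(400,400)),cv2.resize(q[150:300,240:390],(400,400))]))
E
python3 w.py 633 197.5
```

```text
27.32 [633.5 200.3 302.1] [0.001 0.707 0.707 0.002] F [0.  0.2 0.7] T [-0.065  0.044  0.007] op 59.7 g 0.0 q6 0.288 yaw 90.0 tau6 0.0
27.3167 [633.5 200.3 302.1] [235 159  34  33 602] z pct [145.2 146.2 147.  185.6 187.1 187.4]
stemtop 143 [634.1 199.2 186.2] [15.4 11.7  3.9] ((634.0582885742188, 198.19944763183594), 8.11676025390625)
27.4667 [631.8 199.8 298.1] 852 mid [633.1 198.8 136. ] zmed 136.9
circle 633.174072265625 197.47938537597656 28.531984329223633
```

View pics/fin.png

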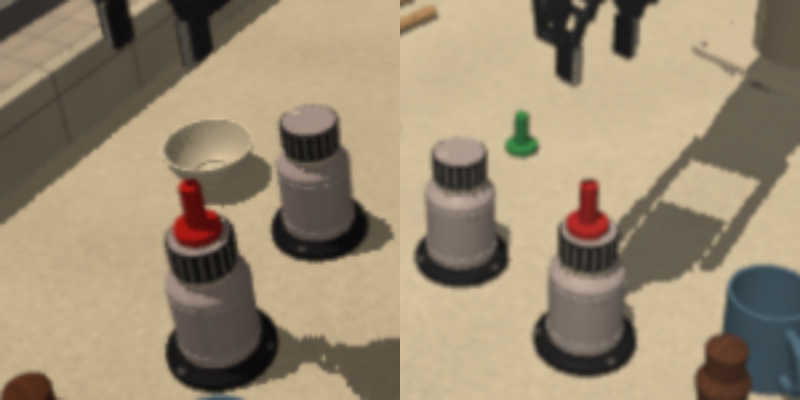

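The marker stands upright and within about 1 mm of the lid's centre (composite (200,225) and (588,222)). The gripper is clear.

```bash
python3 -c "
from bench import manip
print(manip.close_job())"
```

```text
the job is handed in; nothing more can be done
None
```

Job handed in: the loose lid is the one at about (632, 198), turned 57°. The other two bit at about 0.33 N m and I let go of them there, and the red marker now stands upright within about 1 mm of the loose lid's centre.

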